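Reload the vial labeller and hold its dancer arm back for threading

TASK

Get the vial labeller ready for threading: take the larger of the two ribbon cassettes standing on the bench and slide it down, without dropping it, into the slot on top of the labeller's coder until it is fully home. Then push the roller of the sprung dancer arm back towards the label reel until its catch has clicked, and carry on a little further so that the arm is off the catch, which is only there to save fingers if a hand slips. Finish while still holding the arm back there against its spring, without letting go, so that I can thread the labels, and leave everything else standing where it is.

Things in the scene. Friction and masses are not known exactly. Their poses are not given: they have to be found in the camera images.
- cassette: the larger ribbon cassette: flat grey slab 24 mm thick (its x), 90 wide (its y), 90 tall (its z, up), about 0.2 kg, the same from both sides (a half turn about z makes no difference). Stands upright on the bench. Origin: centre of its underside. Can be gripped across its thickness by the top 40 mm
- short_cassette: a smaller ribbon cassette for another coder, 24 mm thick, 55 mm wide, 60 mm tall, standing upright on the bench; not used. Origin: centre of its underside; axes as the large one
- labeller: the bench-top vial labeller, fixed: white housing 340 (x) by 440 (y) mm, deck 70 mm above the bench. Origin: centre of its footprint at bench height; x to its back, away from the robot, y left, z up. On its deck at x, y in mm: label reel 172 across at (75, 115), knob top 139 above the bench; coder block 100 by 130 at (-30, -140), black print head behind it; guide rollers at (25, -35), (135, -15)
- slot_mouth (a point): centre of the cassette slot's mouth in the coder block's top face, 123 mm above the bench; axes as the labeller. The slot is 27 mm (x) by 93 mm (y), 45 mm deep, with a 4 mm chamfer around the mouth: the cassette's 24 mm thickness goes along x, its 90 mm width along y
- slot_floor (a point): centre of the slot's floor, 45 mm below the mouth; axes as the labeller. The cassette is fully home when its underside rests here, with 45 mm of it standing out of the block
- dancer_pivot (a point): on the dancer arm's upright hinge axis, at deck height, 70 mm above the bench; fixed, at (-85, 150) mm in the labeller's frame, axes as the labeller
- dancer_roller (a point): centre of the dancer arm's upright grey roller, 22 mm across, 118 mm above the bench (the roller spans 93 to 145, its top pin to 148), 120 mm from the pivot on a flat bar 84 to 91 mm above the bench. Moves with the arm; at rest it lies at (-126, 37) mm in the labeller's frame, on the robot's side of the reel
- dancer_arm (a joint): dancer arm angle (rad): 0 at rest, grows (counter-clockwise from above) as the roller is pushed back, away from the robot, 0.12 m of roller travel per rad. Spring force at the roller 5 N at 0, 11 N at 0.7. The catch clicks in at about 0.58; let go after that, the arm falls back on it at 0.57, not done. Well clear of the catch from 0.62. Solid end stop at 0.80
- catch_pawl (a joint): angle of the small sprung catch pawl beside the dancer's hub (rad): 0 when down; the arm's tooth lifts it to about 0.16 just before the click, then it drops back to 0
- vial: glass vial 22 mm across, 41 mm tall, standing on the deck near its front edge between dancer arm and coder; leave alone. Origin: centre of its underside
- label_core: empty cardboard label core 82 mm across, 45 mm tall, standing on the deck at the back; leave alone. Origin: centre of its underside
- vial_carton: small white carton with a blue band, 62 by 42 by 48 mm tall, on the bench to the right of the ribbon cassettes; leave alone. Origin: centre of its underside
- saline_bottle: clear bottle with blue cap, 60 mm across, 150 mm tall, on the bench to the left of the labeller; leave alone. Origin: centre of its underside
Mind the look-alikes: they are no part of the job. Leave any orange or yellow look-alike of the cassette alone.

How it is judged:
On the way, in this order (a step that is already met when the one before it is completed fails the run):
1. the large cassette is fully home in the coder's slot (horizontal distance between cassette and slot_floor below 0.005 m and z of cassette in the frame of slot_floor below 0.003 m and angle between cassette's own z axis and vertical below 0.06 rad), for 0.2 s.
2. the dancer arm has been pushed past the click and the catch has dropped behind its tooth (value of joint dancer_arm above 0.61 rad and value of joint catch_pawl below 0.05 rad), for 0.2 s.
At the end, for the whole second after the job is handed in: The large cassette stands fully home in the coder's slot (within 3 mm of its floor, within 5 mm of its centre, upright within 0.06 rad), and the robot itself holds the dancer arm at rest beyond the click, off the catch (angle above 0.62 rad, pushing on it with more than 3 N, catch pawl down) (all of step 1 and value of joint dancer_arm above 0.62 rad and value of joint catch_pawl below 0.05 rad and velocity of joint dancer_arm between -0.1 and 0.1 rad/s and contact force between any of the fingers, the arm and dancer_arm above 3 N); the arm keeps its last pose, push and grip.
It fails at once if the cassette is dropped into the slot (horizontal distance between cassette and slot_floor below 0.02 m and height (world z) of cassette below 0.13 m and linear speed of cassette above 0.5 m/s).
It fails at once if another thing is shifted or knocked over (distance of any of short_cassette, vial, label_core, vial_carton, saline_bottle from where it was at the start of the episode above 0.03 m or angle between any of short_cassette, vial, label_core, saline_bottle's own z axis and vertical above 0.5 rad).
It also fails if it takes over 51 s, if anything falls off the work surface, if the arm or the gripper's body presses on something with over 40 N, if the wrist force passes 120 N, or if a joint passes its speed limit or range.

ROBOT

A 6-joint arm with a two-finger parallel gripper is mounted at the origin on the work surface. World frame = base frame: x ahead of the robot, y to its left, z up, the work surface at z = 0. Lengths are in m, angles in rad, forces in N, time in s.
With the tool pointing down it reaches from about 0.35 to 0.975 m from the base axis. Payload 7.1 kg.
Tool frame: the origin (TCP) lies midway between the tips of the shut fingers; the grasp point (between the pads) lies 19 mm behind it; z points along the fingers, x is the direction in which the jaws open and shut, and the axes are right-handed (so a half turn about z gives the same grasp; the last joint's range is limited). The gripper opens to 88 mm and grips with 3 to 60 N. Pads are 20 mm wide; open, the fingers measure 115 mm over their backs; the gripper's body (75 mm by 178 mm) begins 61 mm behind the grasp point.
Start: joints at [1.255, 0.423, 1.63, -0, 1.089, -0.019], TCP at [0.183, 0.598, 0.223] pointing down, gripper open.
Joint ranges: [-3, 3], [-0.9, 2.11], [0.09, 2.58], [-1.31, 4.45], [0.11, 2.69], [-2.54, 2.54]. Speed limits (rad/s): [2.39, 2.39, 3.01, 3.14, 3.14, 3.14].

INTERFACE

Orientations are given as a unit quaternion [w, x, y, z].
In Python, from station import move_pose, movel, movej, command_gripper, wait, inverse_kinematics, read_camera, camera_info, MotionError, job_done, get_time, get_joint_pos, get_qvel, get_effort, get_tcp_pos, get_ee_rot, get_ft_force, get_ft_torque, get_grip_width gives the robot as it stands. Calls block until the motion is done:
- move_pose(position, orientation): joint-space move of the TCP to a pose.
- movel(position, frame=None, v=0.15, until_force=None): straight line of the TCP; frame=None keeps the orientation; v is the mean speed in m/s. With until_force (N) it stops when the force on the tool has changed by that much, and returns True; else False.
- movej(angles): joint-space move.
- command_gripper(opening): opening from 0.0 (shut) to 1.0 (fully open); the grip force is fixed at half the most; returns when the fingers have stopped.
- wait(seconds).
- inverse_kinematics(position, orientation): joint angles nearest the present ones, or None.
- read_camera(name): name is "scene" or "top" or "wrist"; returns the picture (480x640x3 uint8, red, green, blue); there is no depth.
- camera_info(name): a dict with "intrinsics" (3x3 intrinsics, pixels), "T" (4x4, takes a point from camera to world coordinates); the wrist camera has in their place "tool_from_camera" (4x4, takes a point from camera to tool coordinates, whose origin is the TCP and whose axes are the tool frame's). Camera axes: x right, y up, looking along -z (the intrinsics and any distortion apply to the point x, -y, -z); pixel columns grow to the right and rows downward; lengths in m; the calibration is good to about 2 mm. A picture is of the moment at which its call begins: read the wrist's pose just before it. camera_info takes no time and is no camera call.
A pose or a line that the arm cannot do raises MotionError and nothing moves.
- job_done(): hands the job in, once; it reports no verdict.
Readings, each from a call of its own:
- get_time(): time.
- get_joint_pos(): joint angles.
- get_qvel(): joint speeds.
- get_effort(): joint torques, N m.
- get_tcp_pos(): TCP position.
- get_ee_rot(): TCP orientation.
- get_ft_force(): force on the tool from outside, world axes, zero at the start.
- get_ft_torque(): the same for the moment, N m.
- get_grip_width(): opening from 0.0 (shut) to 1.0 (fully open).
Only numpy, scipy, OpenCV 4.12 (cv2) and the standard library are available. Lean on these libraries where they do the work, as an engineer would, in place of code of your own. Each camera call takes 0.05 s, during which the arm holds its last target.

## Working session

There is one attempt and no reset: what is moved stays moved. The work goes in short steps, each a Python script; the robot and the scene stay as the last script left them, time stands still between calls to the robot, and variables do not carry over. Pictures are saved under pics/ and viewed, and the job is handed in when it is done.

```bash
mkdir -p pics; ls; python3 - <<'E'
from station import *
import cv2
for n in ("scene","top","wrist"):
    im=read_camera(n); cv2.imwrite(f"pics/{n}0.png",im[...,::-1])
    i=camera_info(n); print(n,{k:(v.round(4).tolist() if hasattr(v,'round') else v) for k,v in i.items()})
print(get_time(),get_tcp_pos(),get_ee_rot(),get_ft_force(),get_grip_width())
E
```

```text
pics
scene {'intrinsics': [[475.8021, 0.0, 319.3647], [0.0, 475.8021, 240.5299], [0.0, 0.0, 1.0]], 'T': [[-0.6112, -0.5245, 0.5927, 1.1039], [0.7915, -0.4107, 0.4527, 0.4966], [0.006, 0.7458, 0.6662, 0.8061], [0.0, 0.0, 0.0, 1.0]]}
top {'intrinsics': [[498.8745, 0.0, 326.9648], [0.0, 498.8745, 244.7763], [0.0, 0.0, 1.0]], 'T': [[0.0463, 0.9786, -0.2004, 0.2536], [-0.9989, 0.0458, -0.0067, 0.0038], [0.0026, 0.2005, 0.9797, 1.3336], [0.0, 0.0, 0.0, 1.0]]}
wrist {'intrinsics': [[361.1934, 0.0, 317.1339], [0.0, 361.1934, 234.7956], [0.0, 0.0, 1.0]], 'tool_from_camera': [[1.0, 0.0004, 0.0007, -0.0002], [0.0006, -0.964, -0.2659, -0.0726], [0.0006, 0.2659, -0.964, -0.1625], [0.0, 0.0, 0.0, 1.0]]}
0.15 [0.18260397 0.59726262 0.22207334] [ 3.47881112e-04  8.03875453e-01  5.94797348e-01 -4.99742916e-04] [ 0.29263695  0.10909537 -0.04223139] 0.9974457545281428
```

View pics/scene0.png

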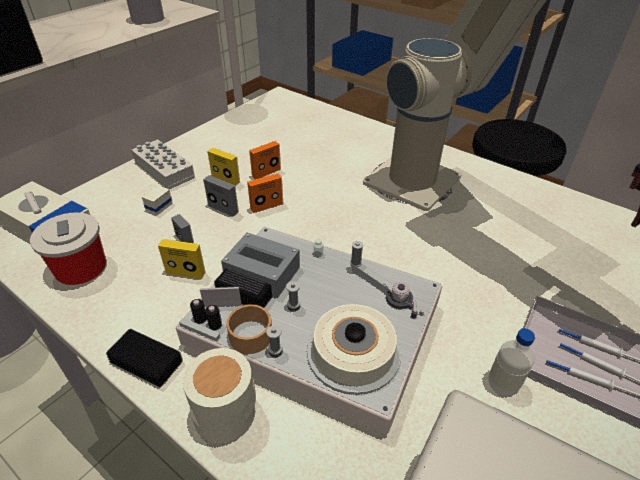

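View pics/top0.png

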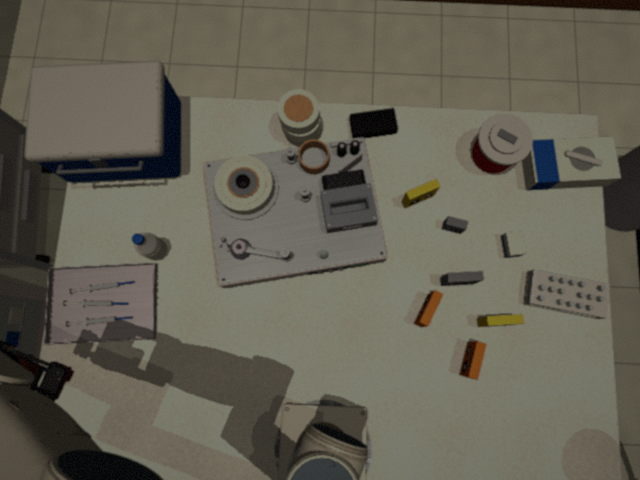

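View pics/wrist0.png

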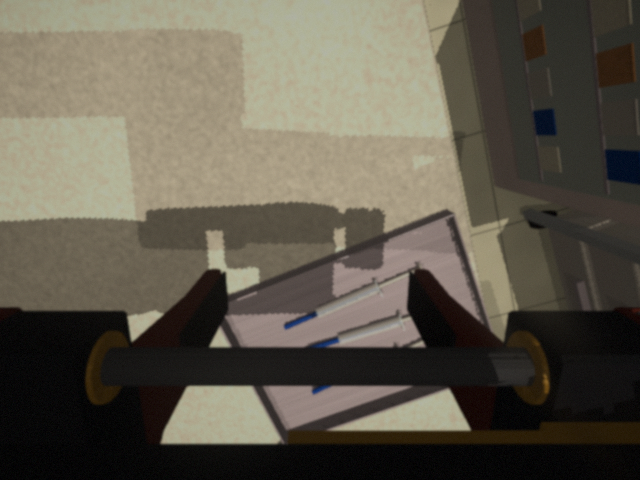

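```bash
cat > h.py <<'E'
import numpy as np, cv2
from station import *
from scipy.spatial.transform import Rotation as R
def toolT():
    q=np.array(get_ee_rot()); T=np.eye(4); T[:3,:3]=R.from_quat(q[[1,2,3,0]]).as_matrix(); T[:3,3]=get_tcp_pos(); return T
def camT(n,tT=None):
    i=camera_info(n); K=np.array(i["intrinsics"])
    return K,(np.array(i["T"]) if "T" in i else tT@np.array(i["tool_from_camera"]))
def cast(uv,z,K,T):
    d=np.array([(uv[0]-K[0,2])/K[0,0],-(uv[1]-K[1,2])/K[1,1],-1.]); d=T[:3,:3]@d; o=T[:3,3]
    return o+d*(z-o[2])/d[2]
def proj(p,K,T):
    c=T[:3,:3].T@(np.array(p)-T[:3,3]); return np.array([K[0,2]+K[0,0]*c[0]/-c[2],K[1,2]-K[1,1]*c[1]/-c[2]])
def down(yaw): # tool z down, tool x along yaw
    x=np.array([np.cos(yaw),np.sin(yaw),0]); z=np.array([0,0,-1.]); M=np.c_[x,np.cross(z,x),z]
    q=R.from_matrix(M).as_quat(); return [q[3],q[0],q[1],q[2]]
E
python3 - <<'E'
from h import *
im=cv2.imread("pics/top0.png"); s=cv2.imread("pics/scene0.png")
a=cv2.resize(im[130:290,200:400],None,fx=4,fy=4,interpolation=cv2.INTER_CUBIC)[:600]
cv2.imwrite("pics/topc.png",cv2.resize(im[140:290,200:400],None,fx=4,fy=4,interpolation=cv2.INTER_CUBIC))
b=cv2.resize(im[200:300,400:500],None,fx=4,fy=4,interpolation=cv2.INTER_CUBIC)
c=cv2.resize(s[140:280,140:280],None,fx=400/140,fy=400/140,interpolation=cv2.INTER_CUBIC)
cv2.imwrite("pics/cas.png",np.hstack([b,c]))
E
```

```text
(no output)
```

View pics/topc.png

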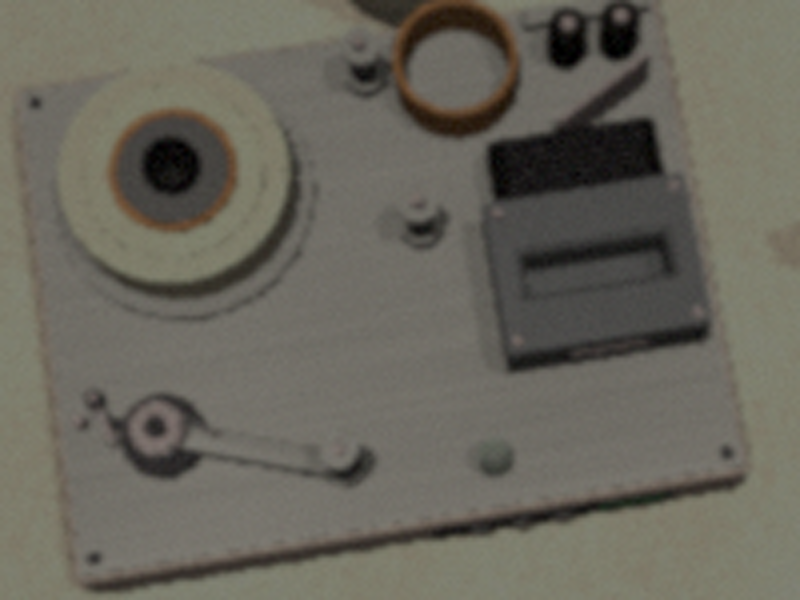

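View pics/cas.png

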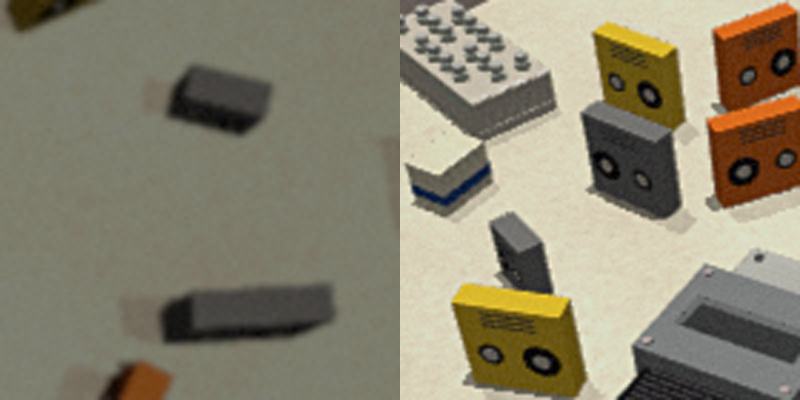

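```bash
python3 - <<'E'
from h import *
K,T=camT("top")
f=lambda u,v,z,o:cast((u/4+o[0],v/4+o[1]),z,K,T)[:2]
o=(400,200)
P=np.array([f(u,v,.09,o) for u,v in [(195,293),(331,287),(333,315),(192,331)]]);print("cas",P.round(4).tolist(),P.mean(0), np.linalg.norm(P[1]-P[0]))
o=(200,140)
FL,FR,BL=[f(u,v,.07,o) for u,v in [(78,578),(747,472),(15,90)]]
print(FL,FR,BL,np.linalg.norm(FL-FR),np.linalg.norm(FL-BL))
yv=FL-FR; yaw=np.arctan2(-yv[0],yv[1]); print("yaw",yaw, "yaw2",np.arctan2(*(BL-FL)[::-1]))
C=(FR+BL)/2; print("C",C)
M=np.array([[np.cos(yaw),-np.sin(yaw)],[np.sin(yaw),np.cos(yaw)]])
S=np.array([f(u,v,.123,o) for u,v in [(520,258),(667,236),(673,272),(527,297)]]);print("slot",S.mean(0),"exp",C+M@[-.03,-.14])
print("roller",f(343,452,.148,o),C+M@[-.126,.037],"pivot",C+M@[-.085,.15])
E
```

```text
cas [[0.4492, -0.2972], [0.457, -0.3828], [0.4392, -0.3838], [0.425, -0.2953]] [ 0.44259712 -0.339761  ] 0.08596364597135582
[0.39620254 0.28064857] [ 0.48448492 -0.14273722] [0.7208654  0.35197609] 0.4324919668730163 0.33240576032467284
yaw 0.20556970984663372 yaw2 0.21626146423662665
C [0.60267516 0.10461944]
slot [ 0.60217157 -0.03924768] exp [ 0.6018843  -0.03855659]
roller [0.47108875 0.11052268] [0.47177549 0.11512066] pivot [0.48884611 0.23411055]
```

Candidates for "grey ribbon cassette" in the top image are (463,278) and (455,224). The first has a 90 mm wide top face against about 55 mm for the other, and is taller in the scene view at (221,195). It is the large one, and the orange and yellow ones are look-alikes. Next I take close wrist views of the slot and then the cassette.

```bash
python3 - <<'E'
from h import *
import json
cur=get_tcp_pos()
movel([cur[0],cur[1],.30],v=.25)
for n,(x,y,z,yaw) in {"slot":(.602,-.039,.26,.21),"cas":(.443,-.340,.22,.12)}.items():
    move_pose([x,y,z],down(yaw)); wait(.3)
    tT=toolT(); im=read_camera("wrist"); cv2.imwrite(f"pics/w_{n}.png",im[...,::-1]); np.save(f"T_{n}.npy",tT)
    print(n,tT[:3,3],get_time(),get_joint_pos())
E
```

```text
slot [ 0.60201292 -0.03867105  0.26000431] 3.65 [-8.39919357e-02  3.51547766e-01  1.64636905e+00 -1.19535096e-05
  1.14364469e+00 -2.94381618e-01]
cas [ 0.44354792 -0.33945386  0.22007924] 5.2917 [-6.74803639e-01  3.29288626e-01  1.78093317e+00  8.39789561e-05
  1.03131207e+00 -7.95854177e-01]
```

View pics/w_slot.png

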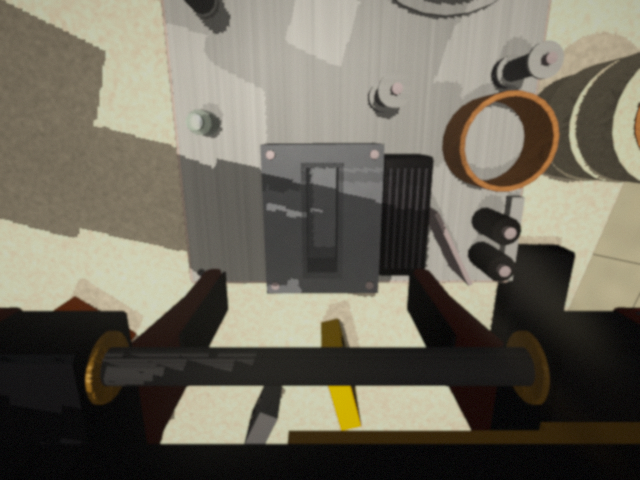

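View pics/w_cas.png

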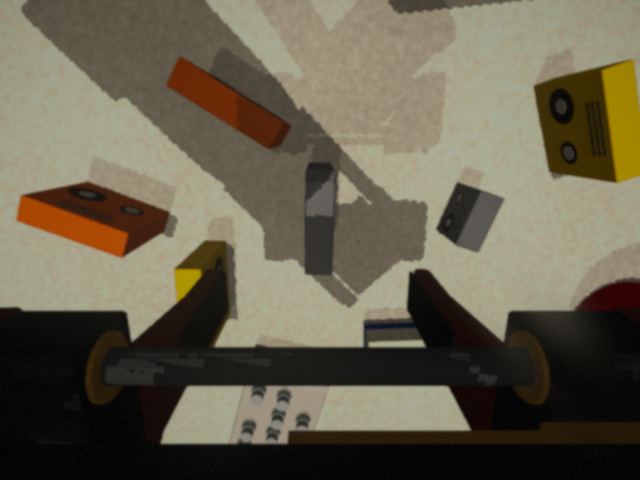

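```bash
python3 - <<'E'
from h import *
a=cv2.imread("pics/w_slot.png")[130:300,250:400]; b=cv2.imread("pics/w_cas.png")[140:310,250:400]
g=lambda x:cv2.convertScaleAbs(cv2.resize(x,None,fx=2.6,fy=2.6,interpolation=cv2.INTER_CUBIC),alpha=1.6)
cv2.imwrite("pics/c1.png",np.hstack([g(a),g(b)]))
E
```

```text
(no output)
```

View pics/c1.png

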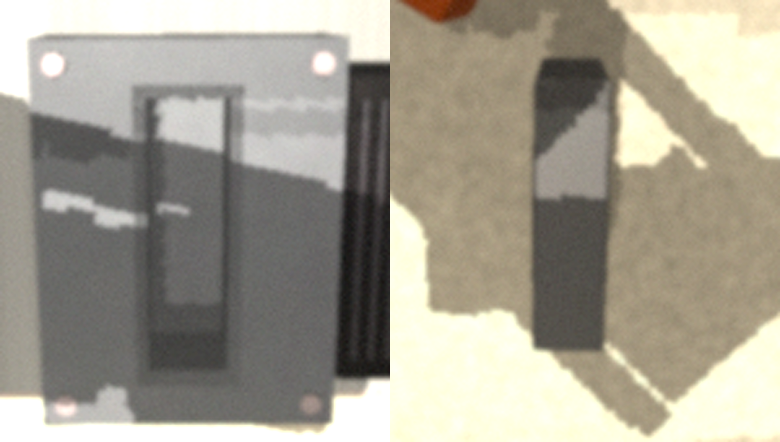

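```bash
cat >> h.py <<'E'
def quad(name,pts,z,off):
    K,T=camT("wrist",np.load(f"T_{name}.npy"))
    return np.array([cast((u/2.6+off[0],v/2.6+off[1]),z,K,T)[:2] for u,v in pts])
E
python3 - <<'E'
from h import *
def rep(n,P):
    # order TL,TR,BR,BL (T=+y, R=+x)
    w=P[0]+P[1]-P[2]-P[3]; t=P[1]+P[2]-P[0]-P[3]
    print(n,"c",P.mean(0).round(4),"yaw_y",round(np.arctan2(-w[0],w[1]),4),"yaw_x",round(np.arctan2(t[1],t[0]),4),"w",np.linalg.norm(w)/2,"t",np.linalg.norm(t)/2)
o=(250,130)
rep("chamfer",quad("slot",[(133,87),(243,87),(238,385),(137,385)],.123,o))
rep("inner",quad("slot",[(145,97),(230,97),(227,371),(149,371)],.119,o))
rep("screws",quad("slot",[(52,64),(323,63),(311,404),(66,407)],.123,o))
rep("block",quad("slot",[(30,40),(347,38),(329,421),(46,423)],.123,o))
rep("cas",quad("cas",[(150+390-5,79),(607,77),(604,349),(534,348)],.09,(250-150,140)))if 0 else rep("cas",quad("cas",[(536-390,79),(607-390,78),(604-390,349),(534-390,348)],.09,(250,140)))
E
```

```text
chamfer c [ 0.6061 -0.0379] yaw_y 0.2121 yaw_x 0.2102 w 0.10035657291555265 t 0.03454423183072883
inner c [ 0.6062 -0.0379] yaw_y 0.2155 yaw_x 0.2101 w 0.09337108436056818 t 0.02702223248355817
screws c [ 0.6063 -0.0381] yaw_y 0.2165 yaw_x 0.2186 w 0.11514481883949869 t 0.08443601701112287
block c [ 0.6061 -0.0375] yaw_y 0.2112 yaw_x 0.217 w 0.1287262809421637 t 0.09806420505522985
cas c [ 0.4451 -0.3385] yaw_y 0.1133 yaw_x 0.1197 w 0.08898155803152667 t 0.022601704802213005
```

```bash
python3 - <<'E'
from h import *
K,T=camT("wrist",np.load("T_cas.npy"))
print("yellow edge",cast((226,245),.07,K,T),cast((226,245),.0,K,T))
x,y,yaw=.4451,-.3385,.116
command_gripper(.6)
move_pose([x,y,.15],down(yaw)); movel([x,y,.056],v=.1)
print(get_ft_force(),get_tcp_pos())
command_gripper(0); print("w",get_grip_width()*88,get_ft_force())
movel([x,y,.24],v=.15); wait(.2)
tT=toolT(); im=read_camera("wrist"); cv2.imwrite("pics/w_held.png",im[...,::-1]); np.save("T_held.npy",tT)
print(tT[:3,3],get_ft_force(),get_grip_width()*88,get_time())
E
```

```text
yellow edge [ 0.36435189 -0.37282801  0.07      ] [ 0.34855337 -0.39644019  0.        ]
[-0.74473195 -0.08277072 -0.10590981] [ 0.44551761 -0.3388134   0.0565717 ]
w 23.60670937164557 [-0.97265973  0.32540558  2.58155727]
[ 0.4448567  -0.33828428  0.23924411] [ 0.12573969 -0.39592136 -1.89076601] 24.01908274900667 9.6667
```

View pics/w_held.png

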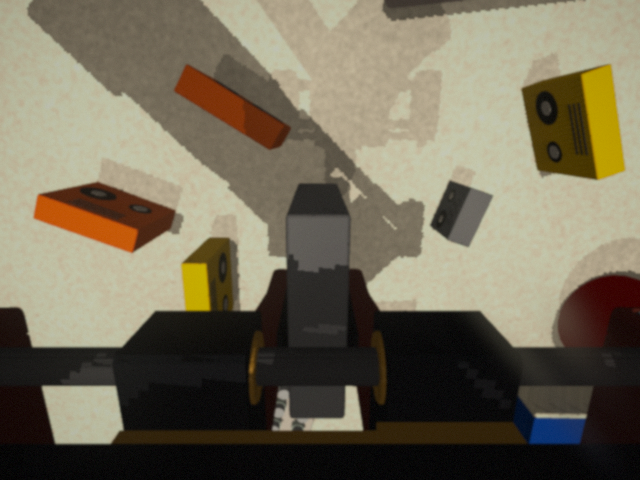

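```bash
python3 - <<'E'
from h import *
tT=np.load("T_held.npy");K,T=camT("wrist",tT)
z=tT[2,3]+.034
P=np.array([cast(p,z,K,T) for p in [(287,214),(350,214),(345,417),(291,417)]])
L=(np.linalg.inv(tT)@np.c_[P,np.ones(4)].T).T[:,:3]; print(L.round(4), L.mean(0))
g=cv2.convertScaleAbs(cv2.resize(cv2.imread("pics/w_held.png")[170:430,240:400],None,fx=2.3,fy=2.3,interpolation=cv2.INTER_CUBIC),alpha=1.8);cv2.imwrite("pics/heldc.png",g)
E
```

```text
[[-0.0109 -0.0448 -0.0339]
 [ 0.012  -0.0448 -0.034 ]
 [ 0.0119  0.0441 -0.0341]
 [-0.0112  0.0441 -0.034 ]] [ 0.00043842 -0.00035511 -0.03400011]
```

View pics/heldc.png

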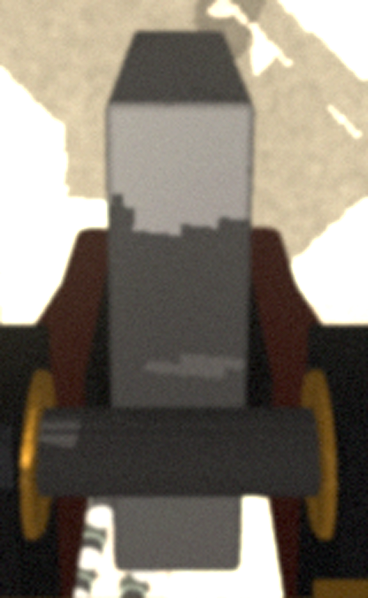

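```bash
python3 - <<'E'
from h import *
x,y,yaw=.6058,-.0379,.2135
move_pose([x,y,.25],down(yaw)); movel([x,y,.195],v=.12); wait(.2)
f0=np.array(get_ft_force())
r=movel([x,y,.165],v=.05,until_force=8)
print(r,get_tcp_pos(),np.array(get_ft_force())-f0,get_time())
s=read_camera("scene"); cv2.imwrite("pics/s1.png",cv2.resize(s[180:340,160:360,::-1],None,fx=3.5,fy=3.5))
E
```

```text
False [ 0.6058953  -0.03792434  0.16495684] [-0.14654834 -0.6680666   0.14162089] 12.5083
```

View pics/s1.png

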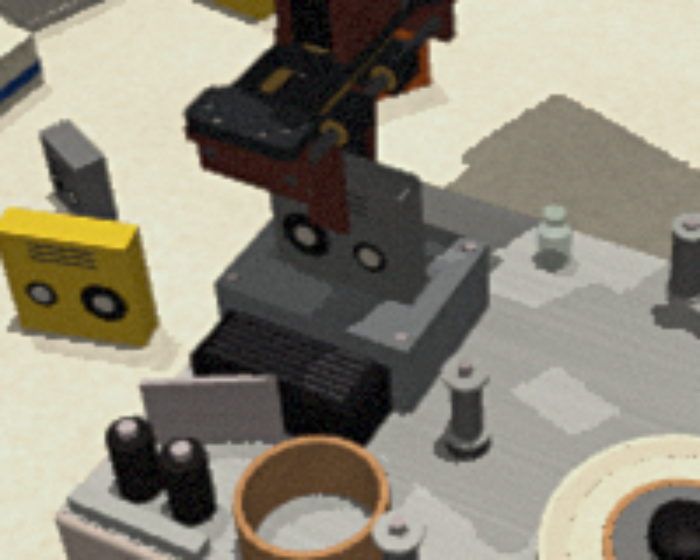

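The cassette is entering the slot at crop (350,240) with no contact force. I'll continue down to the floor.

```bash
python3 - <<'E'
from h import *
x,y,yaw=.6058,-.0379,.2135
f0=np.array(get_ft_force())
r=movel([x,y,.130],v=.03,until_force=8); wait(.2)
print(r,get_tcp_pos(),np.array(get_ft_force())-f0,get_grip_width()*88,get_time())
E
```

```text
True [ 0.60557677 -0.03790909  0.13410314] [-1.20222777  0.0293323   7.93206578] 24.161264076937087 13.7
```

```bash
python3 - <<'E'
from h import *
x,y,yaw=.6058,-.0379,.2135
command_gripper(.6); p=get_tcp_pos()
movel([x,y,.30],v=.15)
M=np.array([[np.cos(yaw),-np.sin(yaw)],[np.sin(yaw),np.cos(yaw)]])
C=np.array([.6060,-.0379])-M@[-.03,-.14]; rr=C+M@[-.126,.037]
print("C",C,"roller",rr,"pivot",C+M@[-.085,.15])
command_gripper(0)
y2=yaw-np.pi/2
move_pose([rr[0]-.05,rr[1]-.01,.27],down(y2)); wait(.2)
tT=toolT(); im=read_camera("wrist"); cv2.imwrite("pics/w_dan.png",im[...,::-1]); np.save("T_dan.npy",tT)
s=read_camera("scene"); cv2.imwrite("pics/s2.png",cv2.resize(s[180:340,160:360,::-1],None,fx=3.5,fy=3.5))
K,T=camT("wrist",tT); print("pred roller px",proj([*rr,.148],K,T))
print(get_tcp_pos(),get_joint_pos(),get_ft_force(),get_time())
E
```

```text
C [0.60565542 0.1052778 ] roller [0.47467658 0.11474063] pivot [0.49080306 0.23386215]
pred roller px [317.53542826 164.25221188]
[0.42481269 0.10464465 0.26994935] [ 2.14321204e-01  7.85654363e-02  1.97606792e+00 -1.70931808e-06
  1.08707281e+00  1.57170557e+00] [-0.77610239  0.52518127  0.34229278] 18.4417
```

View pics/w_dan.png

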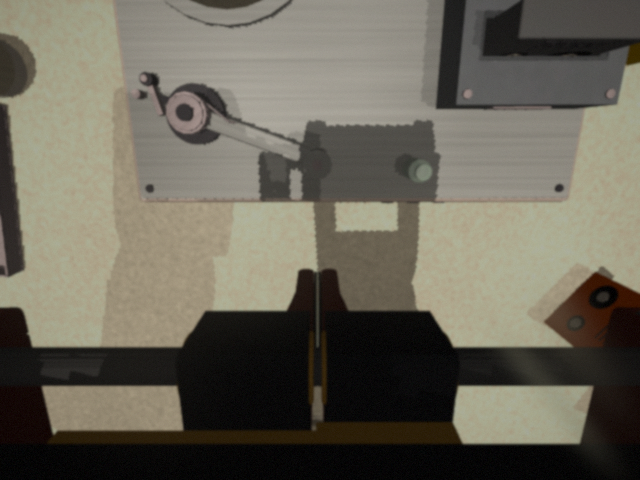

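View pics/s2.png

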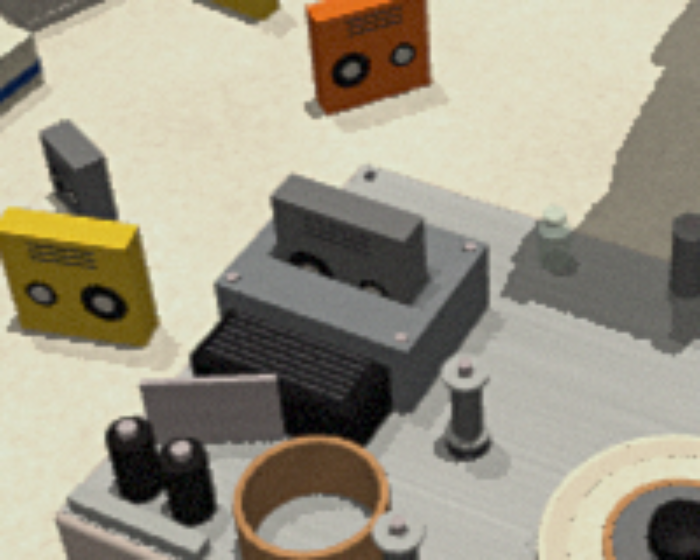

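```bash
python3 - <<'E'
from h import *
yaw=.2135
M=np.array([[np.cos(yaw),-np.sin(yaw)],[np.sin(yaw),np.cos(yaw)]]); C=np.array([.60566,.10528])
W=lambda x,y,z:[*(C+M@[x,y]),z]
q=down(yaw-np.pi/2); print(q,get_ee_rot())
move_pose(W(-.178,.034,.20),q); movel(W(-.178,.034,.108),v=.12); wait(.2)
f0=np.array(get_ft_force()); print("w",get_grip_width(),get_tcp_pos())
r=movel(W(-.125,.034,.108),v=.025,until_force=3)
p=M.T@(np.array(get_tcp_pos())[:2]-C)
print(r,"contact local",p,M.T@(np.array(get_ft_force())-f0)[:2],get_time())
s=read_camera("scene"); cv2.imwrite("pics/s3.png",cv2.resize(s[200:340,270:450,::-1],None,fx=4,fy=4))
np.save("f0.npy",f0)
E
```

```text
[np.float64(-0.0), np.float64(0.7784220334250597), np.float64(-0.6277412985286178), np.float64(0.0)] [ 4.46850582e-05  7.78394649e-01 -6.27775252e-01 -3.50002550e-05]
w 0.007364885714972668 [0.42501645 0.10090349 0.10867267]
True contact local [-0.14887336  0.03396252] [0.70074275 0.68293626] 21.1667
```

View pics/s3.png

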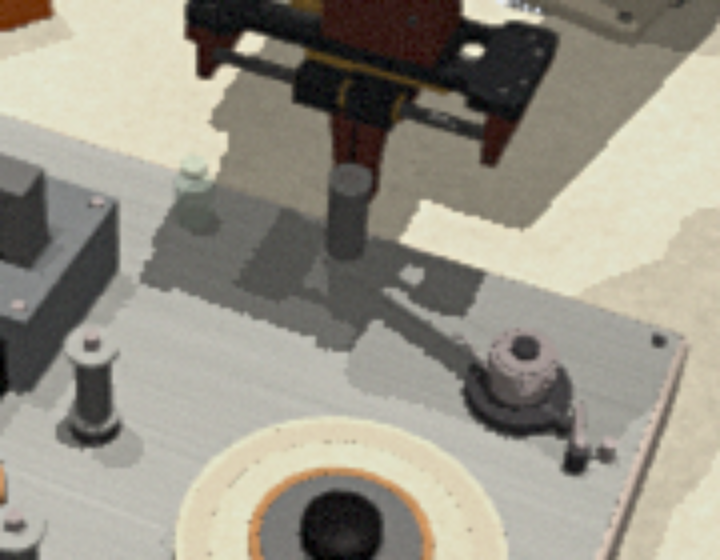

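```bash
python3 - <<'E'
from h import *
yaw=.2135
M=np.array([[np.cos(yaw),-np.sin(yaw)],[np.sin(yaw),np.cos(yaw)]]); C=np.array([.60566,.10528]); f0=np.load("f0.npy")
W=lambda x,y,z:[*(C+M@[x,y]),z]
for x in (-.135,-.115,-.095,-.085,-.080,-.075,-.070,-.066):
    movel(W(x,.034,.108),v=.04); 
    F=np.array(get_ft_force())-f0; print(x,M.T@(np.array(get_tcp_pos())[:2]-C),(M.T@F[:2]).round(2),F[2].round(2))
wait(.3);F=np.array(get_ft_force())-f0; print(M.T@(np.array(get_tcp_pos())[:2]-C),(M.T@F[:2]).round(2),get_time())
s=read_camera("scene"); cv2.imwrite("pics/s4.png",cv2.resize(s[200:340,270:450,::-1],None,fx=4,fy=4))
s=read_camera("top"); cv2.imwrite("pics/t4.png",cv2.resize(s[140:290,200:400,::-1],None,fx=4,fy=4))
E
```

```text
-0.135 [-0.13831788  0.03340389] [-6.76 -3.83] 2.51
-0.115 [-0.11870626  0.03294269] [-8.  -7.4] 1.91
-0.095 [-0.09859554  0.03287219] [-8.53 -8.  ] 1.06
-0.085 [-0.0885812   0.03313428] [-7.9  -6.33] 1.71
-0.08 [-0.08384389  0.03349822] [-9.19 -2.91] 1.99
-0.075 [-0.07909665  0.0340626 ] [-10.08  -0.16] 3.1
-0.07 [-0.07450514  0.03479041] [-11.24   3.33] 2.48
-0.066 [-0.07103288  0.03532953] [-11.68   7.49] 5.33
[-0.07114127  0.03531786] [-12.73   7.96] 24.7917
```

View pics/s4.png

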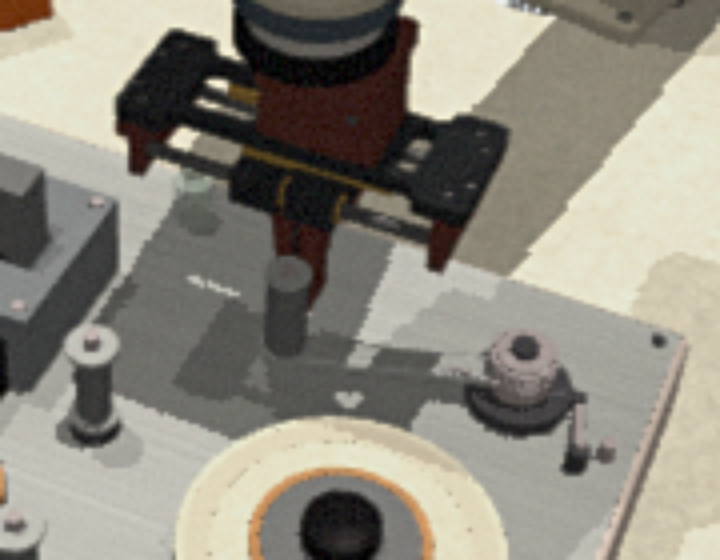

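View pics/t4.png

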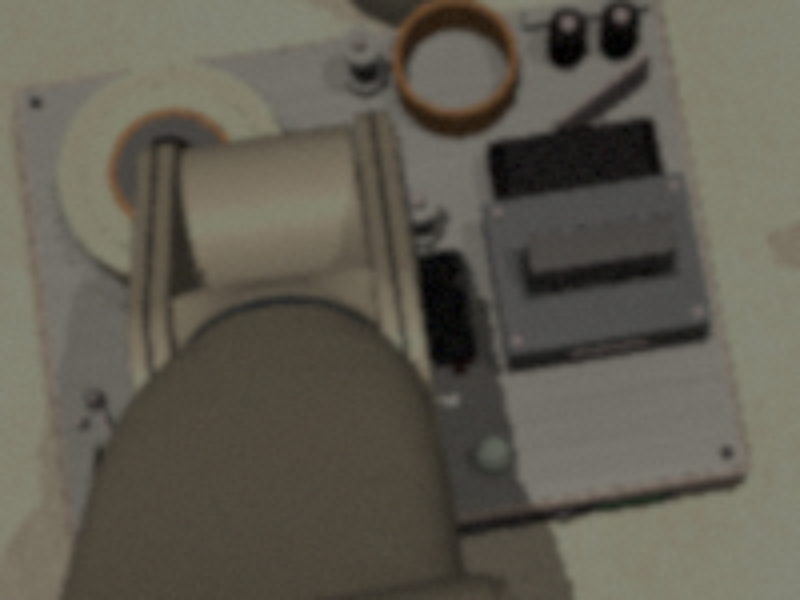

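```bash
python3 - <<'E'
from h import *
yaw=.2135
M=np.array([[np.cos(yaw),-np.sin(yaw)],[np.sin(yaw),np.cos(yaw)]]); C=np.array([.60566,.10528])
K,T=camT("scene")
a=[]
for u,v in [(351,178),(289,268)]:
    p=M.T@(cast((270+u/4,200+v/4),.145,K,T)[:2]-C); d=p-[-.085,.15]; a.append(np.arctan2(d[1],d[0])); print(p,np.linalg.norm(d))
print(a[1]-a[0], "nominal rest",np.arctan2(-.113,-.041))
E
```

```text
[-0.12364547  0.03927254] 0.11727763152839892
[-0.0493012   0.03652301] 0.11895978376082696
0.6405847966789069 nominal rest -1.918856598444461
```

The scene view puts the arm at about 0.64 rad, just past the click. I'll add margin.

```bash
python3 - <<'E'
from h import *
yaw=.2135
M=np.array([[np.cos(yaw),-np.sin(yaw)],[np.sin(yaw),np.cos(yaw)]]); C=np.array([.60566,.10528]); f0=np.load("f0.npy")
W=lambda x,y,z:[*(C+M@[x,y]),z]
for x in (-.062,-.058):
    movel(W(x,.0365,.108),v=.03); wait(.3)
    F=np.array(get_ft_force())-f0; print(x,M.T@(np.array(get_tcp_pos())[:2]-C),(M.T@F[:2]).round(2),F[2].round(2),get_time())
wait(.5); print(M.T@(np.array(get_tcp_pos())[:2]-C),get_qvel().round(4))
s=read_camera("scene"); cv2.imwrite("pics/s5f.png",s[...,::-1]); cv2.imwrite("pics/s5.png",cv2.resize(s[200:340,270:450,::-1],None,fx=4,fy=4))
E
```

```text
-0.062 [-0.0667566  0.0365972] [-11.7    0.37] 3.74 25.5
-0.058 [-0.06333263  0.03740713] [-13.14   4.45] 5.37 26.0833
[-0.0633471   0.03741963] [-0.0001 -0.0008 -0.0011  0.0022  0.0024  0.0006]
```

View pics/s5.png

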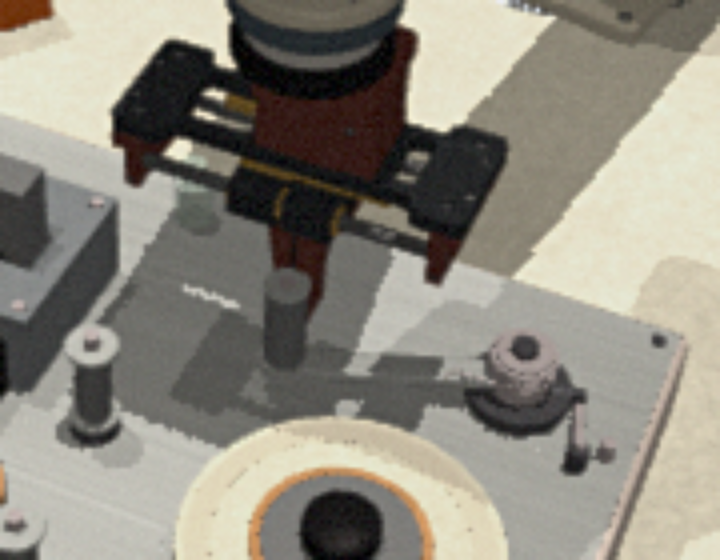

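View pics/s5f.png

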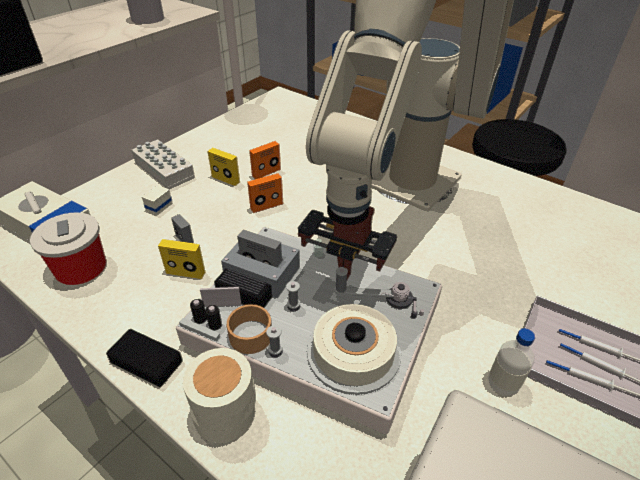

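```bash
python3 - <<'E'
from h import *
yaw=.2135
M=np.array([[np.cos(yaw),-np.sin(yaw)],[np.sin(yaw),np.cos(yaw)]]); C=np.array([.60566,.10528])
K,T=camT("scene")
p=M.T@(cast((270+288/4,200+280/4),.145,K,T)[:2]-C); d=p-[-.085,.15]; th=np.arctan2(d[1],d[0])-np.arctan2(.03927-.15,-.12365+.085); print(p,th)
print(get_time())
if th>.66: job_done(); print("handed in")
E
```

```text
[-0.04149065  0.03937007] 0.7105319944567405
26.6333
the job is handed in; nothing more can be done
handed in
```

The large grey cassette is fully home in the coder's slot, and the robot is still holding the dancer arm back beyond the click. I handed the job in at 26.6 s of the 51 s allowed; no verdict was reported.

- **Cassette:** I lowered it without letting go until it touched the slot floor. The tool stopped at z = 0.134 m, where 0.1346 m was expected. Later pictures show it upright in the slot, with about half of it standing out.
- **Dancer arm:** the shut fingers pushed the roller to about 0.71 rad by the scene camera, which agrees with about 0.71 rad from how far the tool travelled. The push is about 13 N and steady, and the arm is short of the end stop at 0.80.
- **Less certain:** after the first push the camera gave 0.64 rad but the force alone suggested about 0.56. I pushed on about 8 mm, after which camera, travel and force agreed. I saw no sign of the pawl being lifted but could not measure its angle.
- **Everything else:** in the last pictures the vial, label core, carton, bottle, small cassette and the orange and yellow look-alikes stand where they were.

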